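# Close a two-part wax mould on its dowels and hold it shut

### The arm

A 6-joint arm with a two-finger parallel gripper is mounted at the origin on the work surface. World frame = base frame: x ahead of the robot, y to its left, z up, the work surface at z = 0. Lengths are in m, angles in rad, forces in N, time in s.
With the tool pointing down it reaches from about 0.25 to 0.8 m from the base axis. Payload 3.9 kg.
Tool frame: the origin (TCP) lies on the centre line of the jaws, within the pads' length; the fingertips stand 22 mm ahead of it and the grasp point (between the pads) lies 3 mm ahead of it; x points along the fingers, y is the direction in which the jaws open and shut, and the axes are right-handed (so a half turn about x gives the same grasp; the last joint's range is limited). The gripper opens to 85 mm and grips with 20 to 120 N. Pads are 22 mm wide; open, the fingers measure 114 mm over their backs; the gripper's body (76 mm by 85 mm) begins 54 mm behind the grasp point. The pads swing forward as they close: fully open they stand 13 mm farther back than shut.
Start: joints at [1.18, 0.26, -0.138, 1.173, 0, 1.571], TCP at [0.2, 0.485, 0.253] pointing down, gripper open.
Joint ranges: [-2.78, 2.78], [-0.83, 1.72], [-1.28, 1.37], [-1.9, 2.12], [-1.57, 1.48], [-3.14, 3.14]. Speed limits (rad/s): [2.57, 2.57, 3.14, 3.14, 3.14, 3.14].

### API

Orientations are given as a 3x3 rotation matrix whose columns are the frame's x, y, z axes.
In Python, from rig import * gives the robot as it stands.
- The arm moves only by the tool carry_out, never from a script. Its argument "steps" is text: rows parted by semicolons, each of 7 numbers parted by spaces: the shift along the tool's x, y, z in m, then the turn, a rotation vector about the tool's x, y, z in degrees, then the finger opening in m, from 0 to 0.0854. In form: dx dy dz ax ay az hand; .... A call has 1 to 5 rows; each row is the pose to reach, as a shift and turn from the pose measured when the call began, along the tool's axes at that moment; what a row does not reach only later rows make up. A row lasts 1/10 s, in which the tool goes at most 50 mm and 8.59 degrees, less where a joint would pass 70% of its speed; a pose out of reach is approached as far as the arm can. A call with a gripper value outside its range is refused whole. The fingers move at their own pace and stop on an object; "squeeze" is the grip in N (left out, the last holds). Time passes only in rows, so rows that repeat a pose let the fingers close. It gives the time, the measured TCP pose, the force and the opening at its end, in the units of the state.
- state(): the state, without advancing time (a new reading comes with each control period).
- capture(name): name is "scene" or "side" or "wrist"; returns a dict with "img" (384x512x3 uint8, red, green, blue), "fx", "fy", "cx", "cy" (pixels), "rvec" (rotation vector, rad) and "tvec" (3), from world to camera coordinates, as OpenCV has them. Camera axes: x right, y down, z forward; pixel columns grow to the right and rows downward; lengths in m; the calibration is good to about 2 mm. A picture is of the moment at which its call begins. There is no depth.
- job_done(): hands the job in, once; it reports no verdict.
The state is a dict: "time": time; "joint_positions": joint angles; "joint_velocities": joint speeds; "joint_efforts": joint torques, N m; "tcp_pos": TCP position; "ee_rot": TCP orientation; "contact_force": force on the tool from outside, world axes, zero at the start; "wrist_torque": the same for the moment, N m; "width": finger opening in m.
Only numpy, scipy, OpenCV 4.12 (cv2) and the standard library are available. Lean on these libraries where they do the work, as an engineer would, in place of code of your own. Each camera call takes 0.05 s, during which the arm holds its last target. There are 200 camera calls.

### The job

Close the two-part metal wax mould on the jeweller's bench: pull its side-core knob fully out, set the loose top half onto the two dowels of the fixed bottom half (big hole on big dowel), then push the knob fully home again with the top half sitting in place. Last, press the top half down flush onto the bottom half against its lifting springs and finish the job still holding it pressed shut, since it springs open when let go. Leave the jar, the steel block and the hammer where they are.

Things in the scene. Friction and masses are not known exactly. Their poses are not given: they have to be found in the camera images.
- mould: Fixed bottom half of the mould: aluminium block 100 (x) x 64 (y) x 34 mm on a dark steel base plate 130 x 72 x 12 mm. Origin: centre of the base plate's underside, on the bench; z up. Its flat upper face, 46 mm above the bench, has a round cavity 26 mm wide in the middle, two steel dowels and four sprung lifter pins. The side-core knob sticks out on its -y side.
- dowel_big (a point): Centre of the foot of the big dowel, on the bottom half's upper face (mould frame x = +36 mm, y = 0, z = 46 mm). Dowel 14 mm in diameter, 17 mm high, its last 7 mm tapering to 8 mm.
- dowel_small (a point): Centre of the foot of the small dowel, on the bottom half's upper face (mould frame x = -36 mm, y = 0, z = 46 mm). Dowel 10 mm in diameter, 17 mm high, its last 7 mm tapering to 4 mm.
- core (a joint): Slide of the side core (m): 0 = knob fully home, 0.030 = fully out, moving along the mould's own -y, level. Detented at both ends: 2 to 3 mm of light play at each end, then a spring resists with up to about 5 N until mid-stroke and helps beyond it; it stays at either end.
- core_knob (a point): Centre of the side core's black knob, a level cylinder 26 mm in diameter, 26 mm long along the mould's y, 36 mm above the bench. Home: at mould y = -92 mm (47 mm of thin rod and brass bush between it and the block's side); out: y = -122 mm. Moves with the joint; can be gripped from above across the mould's x.
- top: Loose top half: aluminium plate 100 (x) x 64 (y) x 22 mm with an upright grip rib in the middle of its upper side, 46 (x) x 18 (y) x 34 mm, 56 mm high in all; 0.3 to 0.52 kg. Origin: centre of the plate's underside; x along plate and rib towards the big hole, z up. Starts flat on the bench, rib up. Closed, its axes match the mould's and its origin is at mould z = 46 mm.
- hole_big (a point): Centre of the big through hole (16 mm diameter) at the top half's underside, its own x = +36 mm.
- hole_small (a point): Centre of the small through hole (12 mm diameter) at the top half's underside, its own x = -36 mm.
- rib_top (a point): Centre of the upper end of the top half's grip rib, 56 mm above the plate's underside: the place to press.
- jar: Bystander: amber glass jar with steel cap, 56 mm wide, 60 mm high; origin under its centre. Not to be moved.
- block: Bystander: steel bench block 55 x 55 x 20 mm; origin under its centre. Not to be moved.
- hammer: Bystander: small hammer 200 mm long, lying along its own x, handle to -x; origin under its middle. Not to be moved.
- lifter (a joint): How far the four lifter pins (8 mm wide, at mould x = +-40, y = +-24 mm) are pressed down (m): 0 = standing 6 mm above the bottom half's upper face, 0.006 = flush. They push up with 8 N at 0 and 14 N at flush, so they carry the top half 6 mm above flush; with its weight (3 to 5 N) about 11 N of push closes it.

How it is judged:
By the outcome, as a careful person would: the job done as asked, in the order asked, and still so for the second after the job is handed in, while the arm keeps its last pose, push and grip.
It also fails if it takes over 67 s, if anything falls off the work surface, if the arm or the gripper's body presses on something with over 40 N, if the wrist force passes 120 N, or if a joint passes its speed limit or range.

## Working session

There is one attempt and no reset: what is moved stays moved. The work goes in short steps, Python scripts to look and compute and a tool call to move; the robot and the scene stay as the last step left them, time stands still between calls to the robot, and variables do not carry over. Pictures are saved under pics/ and viewed, about 8 in all and at most 12, crops included, and the job is handed in when it is done.

Besides the shell and the picture viewer there is one more tool, called after "Request:" as name(argument=value, ...), one argument or row to a line, values as JSON. carry_out: Moves the arm, as the interface text tells. Its arguments: {"type":"object","properties":{"steps":{"type":"string"},"squeeze":{"type":"number"}},"required":["steps"]}

```bash
mkdir -p pics
cat > h.py <<'E'
from rig import *
import numpy as np, cv2
def snap(n,f):
    c=capture(n); cv2.imwrite('pics/'+f+'.png',c['img'][:,:,::-1]); np.save('pics/'+f+'.npy',c,allow_pickle=True); return c
def load(f): return np.load('pics/'+f+'.npy',allow_pickle=True).item()
def ray(c,u,v,z):
    R=cv2.Rodrigues(np.array(c['rvec'],float))[0]; t=np.array(c['tvec'],float).ravel()
    o=-R.T@t; d=R.T@np.array([(u-c['cx'])/c['fx'],(v-c['cy'])/c['fy'],1]); return o+d*(z-o[2])/d[2]
def proj(c,P):
    K=np.array([[c['fx'],0,c['cx']],[0,c['fy'],c['cy']],[0,0,1]],float)
    return cv2.projectPoints(np.array(P,float).reshape(-1,3),np.array(c['rvec'],float),np.array(c['tvec'],float),K,None)[0].reshape(-1,2)
E
python3 - <<'E'
from h import *
a=snap('scene','s0');b=snap('side','d0');c=snap('wrist','w0')
cv2.imwrite('pics/m0.png',np.hstack([cv2.resize(a['img'],(800,600),interpolation=cv2.INTER_CUBIC)])[:,:,::-1])
cv2.imwrite('pics/m1.png',np.vstack([b['img'],c['img']])[:,:,::-1][:, :])
s=state();print(s['tcp_pos'],s['ee_rot'],s['time'])
for k in(a,b,c):
  R=cv2.Rodrigues(np.array(k['rvec'],float))[0];print(-R.T@np.array(k['tvec']).ravel(),R[2],k['fx'])
E
```

```text
[0.19981429 0.48496636 0.25268293] [[-5.48580603e-04  3.80930995e-01  9.24603307e-01]
 [-1.34524516e-03  9.24602329e-01 -3.80931390e-01]
 [-9.99998945e-01 -1.45278969e-03  5.22667414e-06]] 0.15
[1.13837429 0.18504224 0.66140532] [-0.67157288 -0.29900513 -0.67792758] 359.3882512413877
[0.28653666 0.40054432 0.59475746] [ 0.34017185 -0.60282203 -0.7217262 ] 376.4111928988618
[0.12882586 0.51520606 0.37320398] [ 0.27503417 -0.1152262  -0.95450465] 304.16558803339393
```

View pics/m0.png

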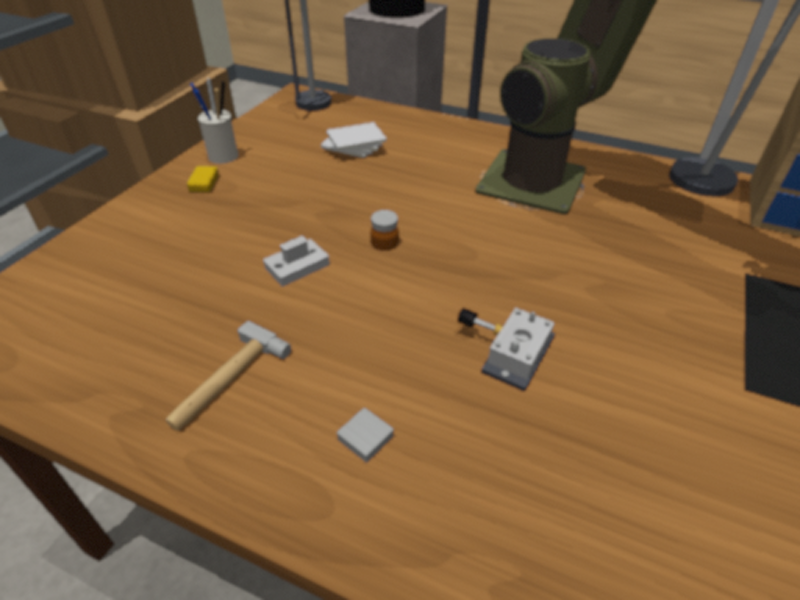

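The scene view (800x600) shows the mould at about (520,345) with its knob at (467,318), the top half at (297,258), the jar at (384,230), the hammer and the block. The side camera is closer.

Run:
```python
from h import *
b=load('d0');cv2.imwrite('pics/d0b.png',cv2.resize(b['img'],(800,600),interpolation=cv2.INTER_CUBIC)[:,:,::-1])
a=load('s0')
f=.64
for n,u,v,z in [('mould',520,340,.046),('knob',467,318,.036),('top',297,262,.022),('jar',384,219,.06),('hammerhead',264,340,.02),('block',365,432,.02)]: print(n,ray(a,u*f,v*f,z).round(3))
i=a['img'];A=cv2.resize(i[190:250,285:365],(800,600),interpolation=cv2.INTER_CUBIC);cv2.imwrite('pics/s0m.png',A[:,:,::-1])
```

```text
mould [0.537 0.115 0.046]
knob [0.515 0.024 0.036]
top [ 0.494 -0.306  0.022]
jar [ 0.355 -0.198  0.06 ]
hammerhead [ 0.678 -0.251  0.02 ]
block [ 0.763 -0.032  0.02 ]
```

View pics/d0b.png

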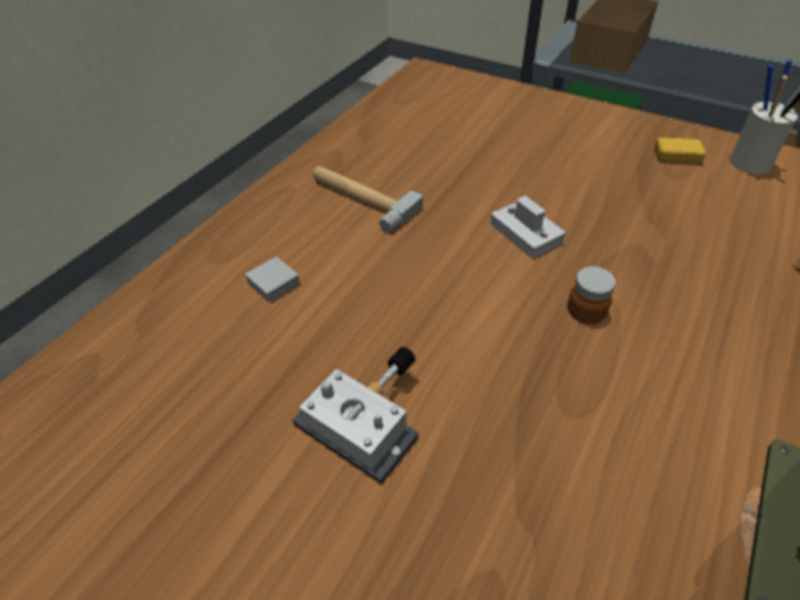

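The side view (800x600) shows the mould face with dowels near (327,392) and (378,423), the knob at (401,360) and the top half at (528,226). I'll enlarge both.

Run:
```python
from h import *
i=load('d0')['img'];A=cv2.resize(i[220:310,185:275],(600,600),interpolation=cv2.INTER_CUBIC)
B=cv2.resize(i[120:170,310:364],(0,0),fx=11,fy=11,interpolation=cv2.INTER_CUBIC)
cv2.imwrite('pics/c1.png',A[:,:,::-1]);cv2.imwrite('pics/c2.png',B[:,:,::-1])
```

```text
(no output)
```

View pics/c1.png

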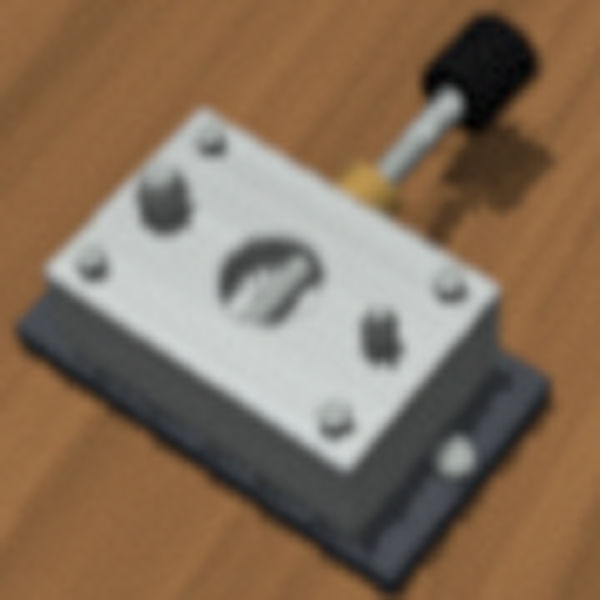

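View pics/c2.png

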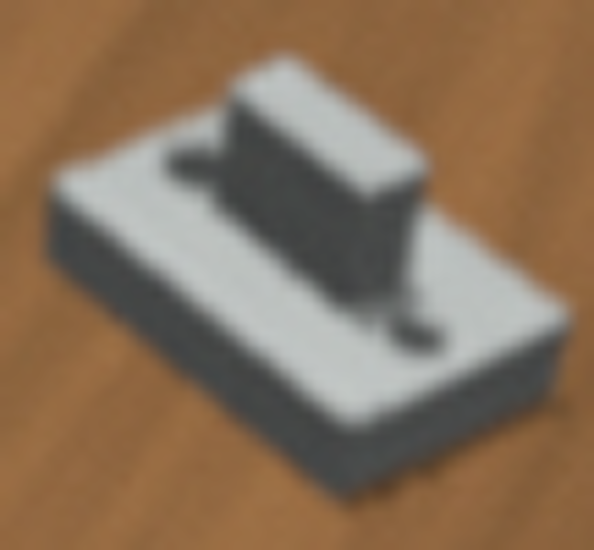

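Mould crop: face corners (203,108), (45,270), (347,472), (500,290), big dowel upper-left, knob centre about (480,70). Top-half crop: plate corners (52,185), (352,424), (572,310), rib-top corners (290,55), (230,95), (372,193), (428,162), holes (193,165) and (418,335).

Run:
```python
from h import *
c=load('d0')
def m(p,z,s,ox,oy): return ray(c,(p[0]+.5)/s+ox-.5,(p[1]+.5)/s+oy-.5,z)
M=np.array([m(p,.046,600/90,185,220) for p in[(203,108),(45,270),(347,472),(500,290)]])
print(M.round(4),[np.linalg.norm(M[i]-M[i-1]).round(4) for i in range(4)],M.mean(0).round(4))
d=(M[0]-M[3]+M[1]-M[2]);print('x dir deg',np.degrees(np.arctan2(d[1],d[0])))
d=(M[1]-M[0]+M[2]-M[3]);print('y dir',np.degrees(np.arctan2(d[1],d[0])))
for z in(.036,.04):print('knob',m((482,72),z,600/90,185,220))
T=np.array([m(p,.022,11,310,120) for p in[(52,185),(352,424),(572,310)]])
print(T.round(4),np.linalg.norm(T[0]-T[1]),np.linalg.norm(T[1]-T[2]),(T[0]+T[2])/2)
d=T[0]-T[1];print(np.degrees(np.arctan2(d[1],d[0])))
R=np.array([m(p,.056,11,310,120) for p in[(290,55),(230,95),(372,193),(428,162)]])
print(R.mean(0));d=R[0]+R[1]-R[2]-R[3];print(np.degrees(np.arctan2(d[1],d[0])),np.linalg.norm(d)/2)
for p in[(193,165),(418,335)]:print('hole',m(p,.022,11,310,120))
```

```text
[[0.568  0.0781 0.046 ]
 [0.5742 0.1415 0.046 ]
 [0.4751 0.1529 0.046 ]
 [0.4682 0.0896 0.046 ]] [np.float64(0.1005), np.float64(0.0637), np.float64(0.0998), np.float64(0.0637)] [0.5214 0.1155 0.046 ]
x dir deg -6.5482328946895905
y dir 84.08870010793416
knob [0.51151102 0.02351842 0.036     ]
knob [0.50990049 0.02621745 0.04      ]
[[ 0.539  -0.3088  0.022 ]
 [ 0.451  -0.2645  0.022 ]
 [ 0.4229 -0.3229  0.022 ]] 0.09856256365721534 0.06480078114361949 [ 0.48099277 -0.31582434  0.022     ]
-26.71379367071084
[ 0.48055332 -0.31427859  0.056     ]
-26.42886763124733 0.04389579830667458
hole [ 0.51424834 -0.33080271  0.022     ]
hole [ 0.44910222 -0.29878719  0.022     ]
```

Mould at (0.521, 0.1155) with yaw about -6.2°, knob at about (0.5115, 0.024); these agree with the given 92 mm offset. Top at (0.481, -0.315), yaw about -26.5° (or +180°, big hole still to be identified). Moving above the knob.

```bash
cat >> h.py <<'E'
def go(x,y,z,a):
    """row to world TCP x,y,z, jaws (tool y) at yaw a deg, tool straight down"""
    from scipy.spatial.transform import Rotation as Ro
    s=state(); R=np.array(s['ee_rot']); p=np.array(s['tcp_pos']); r=np.radians(a)
    G=np.array([[0,np.cos(r),np.sin(r)],[0,np.sin(r),-np.cos(r)],[-1,0,0]])
    print('t',s['time'],'tcp',p.round(4),'a',np.degrees(np.arctan2(R[1,1],R[0,1])).round(2),'F',np.round(s['contact_force'],1),'w',s['width'])
    print('row',(R.T@(np.array([x,y,z])-p)).round(4),np.degrees(Ro.from_matrix(R.T@G).as_rotvec()).round(2))
E
python3 -c "
from h import *
go(.5115,.024,.15,-6.2)"
```

```text
t 0.15 tcp [0.1998 0.485  0.2527] a 67.61 F [ 0.3 -0.7 -0.4] w 0.08535658761589335
row [ 0.1031 -0.3073  0.4638] [7.381e+01 5.000e-02 7.000e-02]
```

Request:
carry_out(
  steps="0.1 -0.308 0.464 73.8 0 0 0.06;0.1 -0.308 0.464 73.8 0 0 0.06;0.1 -0.308 0.464 73.8 0 0 0.06;0.1 -0.308 0.464 73.8 0 0 0.06;0.1 -0.308 0.464 73.8 0 0 0.06",
)

```text
time: 0.65
tcp_pos: [0.3381, 0.2796, 0.2086]
ee_rot: [[0.0, 0.911, 0.412], [-0.001, 0.412, -0.911], [-1.0, -0.0, 0.001]]
contact_force: [1.2, 0.3, -0.4]
width: 0.0597
```

```bash
python3 -c "
from h import *
go(.5115,.024,.15,-6.2)"
```

```text
t 0.65 tcp [0.3381 0.2796 0.2086] a 24.32 F [ 1.2  0.3 -0.4] w 0.059668298689849145
row [0.0589 0.0528 0.3043] [30.52  0.05  0.  ]
```

Request:
carry_out(
  steps="0.059 0.053 0.304 30.5 0 0 0.06;0.059 0.053 0.304 30.5 0 0 0.06;0.059 0.053 0.304 30.5 0 0 0.06;0.059 0.053 0.304 30.5 0 0 0.06;0.059 0.053 0.304 30.5 0 0 0.06",
)

```text
time: 1.15
tcp_pos: [0.4759, 0.0761, 0.1618]
ee_rot: [[0.0, 0.994, -0.109], [-0.001, -0.109, -0.994], [-1.0, 0.0, 0.001]]
contact_force: [0.2, 0.9, -0.1]
width: 0.0598
```

```bash
python3 -c "
from h import *
go(.5115,.024,.15,-6.2)"
```

```text
t 1.15 tcp [0.4759 0.0761 0.1618] a -6.27 F [ 0.2  0.9 -0.1] w 0.05984340144775761
row [0.0118 0.0411 0.0479] [-0.07  0.04 -0.01]
```

Request:
carry_out(
  steps="0.012 0.041 0.048 0 0 0 0.06;0.012 0.041 0.048 0 0 0 0.06;0.012 0.041 0.048 0 0 0 0.06",
)

```text
time: 1.45
tcp_pos: [0.5121, 0.022, 0.149]
ee_rot: [[-0.001, 0.994, -0.113], [-0.001, -0.113, -0.994], [-1.0, -0.001, 0.001]]
contact_force: [-0.5, 0.8, -0.1]
width: 0.0601
```

Run:
```python
from h import *
go(.5115,.024,.039,-6.2)
c=snap('wrist','w1')
cv2.imwrite('pics/w1b.png',cv2.resize(c['img'],(800,600),interpolation=cv2.INTER_CUBIC)[:,:,::-1])
print((proj(c,[[.5115,.024,.036],[.5214,.1155,.046],[.5115,.024,.049]])*800/512).round())
```

```text
t 1.45 tcp [0.5121 0.022  0.149 ] a -6.49 F [-0.5  0.8 -0.1] w 0.060101759803320505
row [ 0.11   -0.0007 -0.002 ] [-0.29  0.05  0.05]
[[397. 306.]
 [396. 113.]
 [397. 314.]]
```

View pics/w1b.png

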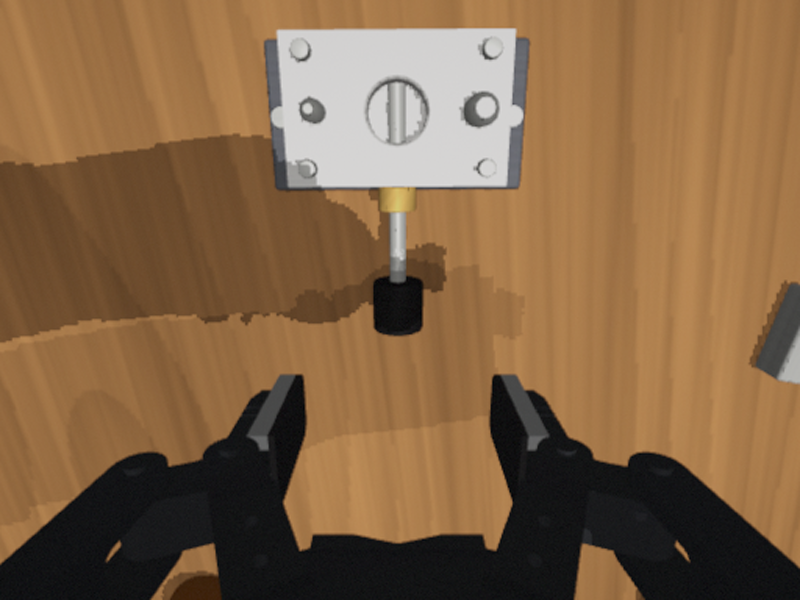

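The wrist view confirms it: knob centre at (398,306) against a predicted (397,306), cavity centre at (397,111) against (396,113). Descend and grip.

Request:
carry_out(
  steps="0.05 -0.001 -0.002 -0.2 0 0 0.06;0.08 -0.001 -0.002 -0.2 0 0 0.06;0.11 -0.001 -0.002 -0.2 0 0 0.06;0.11 -0.001 -0.002 -0.2 0 0 0.06;0.11 -0.001 -0.002 -0.2 0 0 0.06",
)

```text
time: 2.0
tcp_pos: [0.5091, 0.0267, 0.0397]
ee_rot: [[-0.003, 0.994, -0.106], [0.0, -0.106, -0.994], [-1.0, -0.003, 0.0]]
contact_force: [0.2, 0.4, 0.4]
width: 0.0595
```

Request:
carry_out(
  steps="0 0 0 0 0 0 0.015;0 0 0 0 0 0 0.015;0 0 0 0 0 0 0.015;0 0 0 0 0 0 0.015;0 0 0 0 0 0 0.015",
  squeeze=50,
)

```text
time: 2.5
tcp_pos: [0.5124, 0.027, 0.0418]
ee_rot: [[0.004, 0.994, -0.106], [0.001, -0.106, -0.994], [-1.0, 0.003, -0.001]]
contact_force: [2.4, 0.9, 6.8]
width: 0.0244
```

Request:
carry_out(
  steps="0 0 0.01 0 0 0 0.015;0 0 0.02 0 0 0 0.015;0 0 0.03 0 0 0 0.015;0 0 0.033 0 0 0 0.015;0 0 0.033 0 0 0 0.015",
)

```text
time: 3.0
tcp_pos: [0.5093, -0.003, 0.042]
ee_rot: [[0.004, 0.994, -0.105], [0.01, -0.105, -0.994], [-1.0, 0.003, -0.01]]
contact_force: [2.8, 11.0, -1.6]
width: 0.0243
```

Run:
```python
from h import *
go(.5214-.122*.108,.1155-.122*.994,.039,-6.2)
```

```text
t 3.0 tcp [ 0.5093 -0.003   0.042 ] a -6.02 F [ 2.8 11.  -1.6] w 0.024312573341794805
row [ 0.003  -0.0007  0.0029] [ 0.18 -0.58 -0.19]
```

Knob travelled 30 mm and now meets the end stop (11 N). Relax, release, rise.

Request:
carry_out(
  steps="0 0 0.001 0 0 0 0.015;0 0 0.001 0 0 0 0.05;0 0 0.001 0 0 0 0.05;0 0 0.001 0 0 0 0.05;0 0 0.001 0 0 0 0.05",
)

```text
time: 3.5
tcp_pos: [0.5088, -0.0044, 0.042]
ee_rot: [[0.004, 0.994, -0.105], [0.009, -0.105, -0.994], [-1.0, 0.003, -0.01]]
contact_force: [0.5, 0.5, -0.7]
width: 0.0501
```

Request:
carry_out(
  steps="-0.03 0 0.001 0 0 0 0.05;-0.07 0 0 0 0 0 0.06;-0.12 0 0 0 0 0 0.075;-0.17 0 0 0 0 0 0.075;-0.17 0 0 0 0 0 0.075",
)

```text
time: 4.0
tcp_pos: [0.5126, -0.0063, 0.2192]
ee_rot: [[0.017, 0.994, -0.105], [0.009, -0.106, -0.994], [-1.0, 0.016, -0.01]]
contact_force: [1.7, 0.5, -0.0]
width: 0.0751
```

Run:
```python
from h import *
snap('wrist','w2')
go(.481,-.28,.2,-116.5)
go(.481,-.28,.2,63.5)
print(np.round(state()['joint_positions'],2))
```

```text
t 4.05 tcp [ 0.5109 -0.0063  0.2159] a -6.06 F [ 0.8 -0.5 -0. ] w 0.07517913973411107
row [ 0.0131 -0.001   0.2755] [110.44  -1.01   0.12]
t 4.05 tcp [ 0.5109 -0.0063  0.2159] a -6.06 F [ 0.8 -0.5 -0. ] w 0.07517913973411107
row [ 0.0131 -0.001   0.2755] [-69.56  -0.11  -0.91]
[-0.02  0.25 -0.26  1.06  0.01  1.66]
```

Request:
carry_out(
  steps="0.013 -0.001 0.31 -69.5 0 0 0.06;0.013 -0.001 0.31 -69.5 0 0 0.06;0.013 -0.001 0.31 -69.5 0 0 0.06;0.013 -0.001 0.31 -69.5 0 0 0.06;0.013 -0.001 0.31 -69.5 0 0 0.06",
)

```text
time: 4.55
tcp_pos: [0.485, -0.2298, 0.2014]
ee_rot: [[0.006, 0.841, 0.541], [0.009, 0.541, -0.841], [-1.0, 0.01, -0.004]]
contact_force: [0.5, -0.3, -0.4]
width: 0.0603
```

Run:
```python
from h import *
go(.481,-.315,.2,63.5)
```

```text
t 4.55 tcp [ 0.485  -0.2298  0.2014] a 32.77 F [ 0.5 -0.3 -0.4] w 0.06029506135451882
row [ 0.0007 -0.0495  0.0695] [-30.73  -0.1   -0.61]
```

Request:
carry_out(
  steps="0.001 -0.0495 0.0695 -30.7 0 -0.6 0.06;0.001 -0.0495 0.0695 -30.7 0 -0.6 0.06;0.001 -0.0495 0.0695 -30.7 0 -0.6 0.06;0.001 -0.0495 0.0695 -30.7 0 -0.6 0.06;0.001 -0.0495 0.0695 -30.7 0 -0.6 0.06",
)

```text
time: 5.05
tcp_pos: [0.4797, -0.3149, 0.1977]
ee_rot: [[-0.004, 0.448, 0.894], [0.003, 0.894, -0.448], [-1.0, 0.001, -0.005]]
contact_force: [-0.7, 0.7, -0.6]
width: 0.06
```

Run:
```python
from h import *
c=snap('wrist','w3')
cv2.imwrite('pics/w3b.png',np.hstack([cv2.resize(c['img'],(512,384)),cv2.resize(load('w2')['img'],(288,384))])[:,:,::-1])
r=np.radians(-26.5);x=np.array([np.cos(r),np.sin(r)]);y=np.array([-x[1],x[0]]);o=np.array([.481,-.315])
P=[np.r_[o+sx*x*.05+sy*y*.032,.022] for sx in(1,-1) for sy in(1,-1)]+[np.r_[o+sx*x*.023+sy*y*.009,.056] for sx in(1,-1) for sy in(1,-1)]
print(proj(c,P).round(1))
go(.481,-.315,.05,63.5)
```

```text
[[284.3 226.1]
 [223.7 226.2]
 [287.1 129.8]
 [220.4 129.9]
 [263.7 213.8]
 [244.2 213.8]
 [264.1 164.8]
 [243.6 164.8]]
t 5.1 tcp [ 0.48   -0.3147  0.198 ] a 63.34 F [ 0.1  1.5 -0.2] w 0.05994538442095405
row [0.148  0.     0.0018] [-0.16 -0.28 -0.05]
```

View pics/w3b.png

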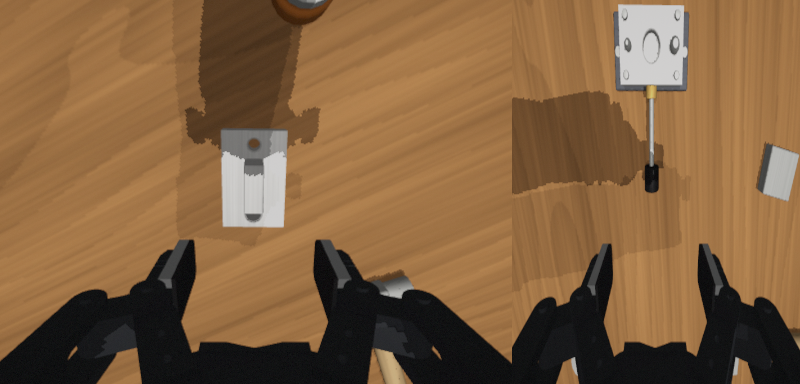

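Predictions fit (plate corners near (221,130)…(284,226)); the right inset shows the knob out. The holes need a closer look: (254,144) and (254,216).

Run:
```python
from h import *
c=load('w3')
cv2.imwrite('pics/w3c.png',cv2.resize(c['img'][120:235,205:305],(0,0),fx=5,fy=5,interpolation=cv2.INTER_CUBIC)[:,:,::-1])
```

```text
(no output)
```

View pics/w3c.png

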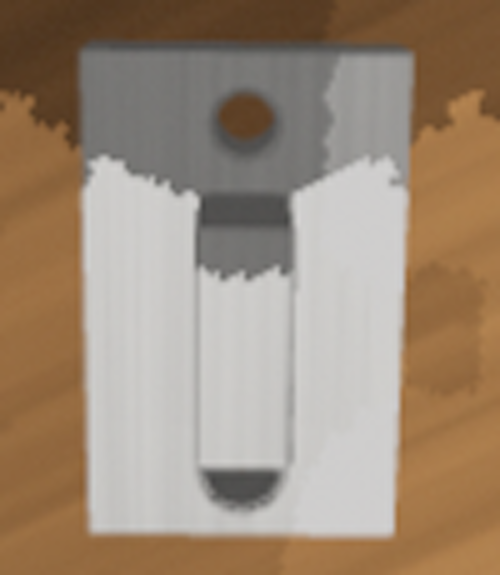

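The near hole spans about 85 px (17 mm) against 65 px (12.5 mm) for the far one, so the big hole is on the tool +z side and top yaw is about -26.5°. This grip direction works. Descend.

Request:
carry_out(
  steps="0.05 0 0.001 0 -0.2 0 0.05;0.095 0 0.001 0 -0.2 0 0.05;0.13 0 0.001 0 -0.2 0 0.05;0.148 0 0.001 0 -0.2 0 0.05;0.148 0 0.001 0 -0.2 0 0.05",
)

```text
time: 5.6
tcp_pos: [0.4774, -0.3124, 0.0464]
ee_rot: [[-0.008, 0.45, 0.893], [0.006, 0.893, -0.45], [-1.0, 0.002, -0.009]]
contact_force: [-1.1, 0.3, -0.2]
width: 0.0501
```

Run:
```python
from h import *
go(.481,-.315,.050,63.5)
```

```text
t 5.6 tcp [ 0.4774 -0.3124  0.0464] a 63.27 F [-1.1  0.3 -0.2] w 0.05012944893262359
row [-0.0037 -0.0007  0.0044] [-0.23 -0.53 -0.1 ]
```

Request:
carry_out(
  steps="-0.0045 -0.0005 0.0045 -0.2 -0.5 0 0.05;-0.0045 -0.0005 0.0045 -0.2 -0.5 0 0.05;-0.0045 -0.0005 0.0045 -0.2 -0.5 0 0.05",
)

```text
time: 5.9
tcp_pos: [0.4825, -0.3156, 0.0525]
ee_rot: [[0.003, 0.447, 0.895], [-0.0, 0.895, -0.447], [-1.0, 0.001, 0.003]]
contact_force: [-0.1, -0.6, 0.2]
width: 0.05
```

Request:
carry_out(
  steps="0 0 0 0 0 0 0.005;0 0 0 0 0 0 0.005;0 0 0 0 0 0 0.005;0 0 0 0 0 0 0.005;0 0 0 0 0 0 0.005",
  squeeze=80,
)

```text
time: 6.4
tcp_pos: [0.4832, -0.3162, 0.0538]
ee_rot: [[0.005, 0.447, 0.895], [-0.002, 0.895, -0.447], [-1.0, 0.001, 0.005]]
contact_force: [-1.0, 0.2, 6.2]
width: 0.016
```

Run:
```python
from h import *
go(.4785,-.315,.2,63.5)
```

```text
t 6.4 tcp [ 0.4832 -0.3162  0.0538] a 63.45 F [-1.   0.2  6.2] w 0.016042880115109664
row [-0.1463 -0.0009 -0.004 ] [-0.05  0.29 -0.04]
```

Gripped the rib (width 16 mm). Lift and swing.

Request:
carry_out(
  steps="-0.03 0 0 0 0.3 0 0.005;-0.07 0 0 0 0.3 0 0.005;-0.11 0 0 0 0.3 0 0.005;-0.146 0 0 0 0.3 0 0.005;-0.146 0 0 0 0.3 0 0.005",
)

```text
time: 6.9
tcp_pos: [0.485, -0.3177, 0.2049]
ee_rot: [[0.008, 0.447, 0.894], [-0.004, 0.894, -0.447], [-1.0, -0.0, 0.009]]
contact_force: [1.9, -1.0, -3.5]
width: 0.0164
```

Run:
```python
from h import *
go(.5239,.1152,.19,83.8)
```

```text
t 6.9 tcp [ 0.485  -0.3177  0.2049] a 63.44 F [ 1.9 -1.  -3.5] w 0.01642209172733332
row [ 0.0133  0.4046 -0.1589] [-20.36   0.52   0.11]
```

Request:
carry_out(
  steps="0 0.035 -0.014 -2 0 0 0.005;0 0.075 -0.03 -4 0.2 0 0.005;0 0.115 -0.045 -6 0.3 0 0.005;0 0.155 -0.061 -8 0.4 0 0.005;0 0.195 -0.077 -10 0.5 0 0.005",
)

```text
time: 7.4
tcp_pos: [0.502, -0.107, 0.2023]
ee_rot: [[-0.003, 0.284, 0.959], [-0.0, 0.959, -0.284], [-1.0, -0.001, -0.003]]
contact_force: [0.9, 0.9, -2.5]
width: 0.0167
```

Run:
```python
from h import *
go(.5239,.1152,.19,83.8)
```

```text
t 7.4 tcp [ 0.502  -0.107   0.2023] a 73.49 F [ 0.9  0.9 -2.5] w 0.016671300367252378
row [ 0.0122  0.2193 -0.0421] [-10.31  -0.18   0.05]
```

Request:
carry_out(
  steps="0 0.045 -0.009 -2 0 0 0.005;0 0.09 -0.018 -4 0 0 0.005;0 0.135 -0.027 -6 0 0 0.005;0.006 0.18 -0.036 -8.5 0 0 0.005;0.012 0.219 -0.042 -10.3 0 0 0.005",
)

```text
time: 7.9
tcp_pos: [0.5225, 0.117, 0.1883]
ee_rot: [[-0.006, 0.106, 0.994], [-0.001, 0.994, -0.106], [-1.0, -0.001, -0.006]]
contact_force: [1.2, -0.7, -3.9]
width: 0.0164
```

Request:
carry_out(
  steps="0 0 0 0 0 0 0.005;0 0 0 0 0 0 0.005",
)

```text
time: 8.1
tcp_pos: [0.5208, 0.1176, 0.1862]
ee_rot: [[-0.01, 0.103, 0.995], [-0.002, 0.995, -0.103], [-1.0, -0.003, -0.01]]
contact_force: [0.7, -0.1, -3.5]
width: 0.0169
```

Run:
```python
from h import *
go(.5239,.1152,.19,83.8)
c=snap('wrist','w4')
d=snap('side','d4')
i=c['img'];j=d['img']
cv2.imwrite('pics/w4b.png',np.hstack([cv2.resize(i,(448,336))[:, :],cv2.resize(j[180:348,170:346],(352,336))])[:,:,::-1])
```

```text
t 8.1 tcp [0.5208 0.1176 0.1862] a 84.06 F [ 0.7 -0.1 -3.5] w 0.016923207563333903
row [-0.0038 -0.0021  0.0033] [ 0.26 -0.57  0.18]
```

View pics/w4b.png

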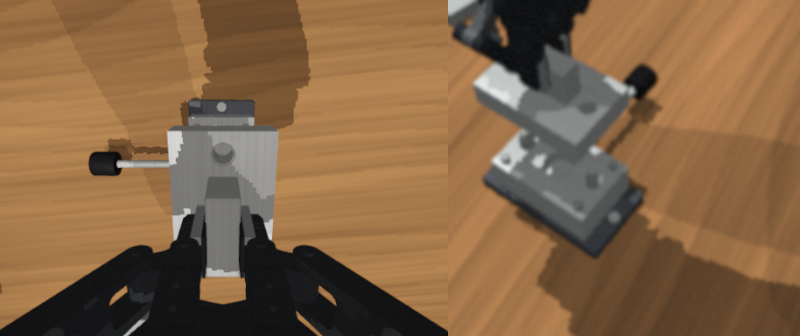

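Wrist (left): plate held, small hole at (223,152), knob out at (105,163). Side (right): the plate hovers over the dowels. One enlarged crop to measure the plate in the grip.

Run:
```python
from h import *
i=load('w4')['img'];j=load('d4')['img']
A=cv2.resize(i[105:205,185:325],(0,0),fx=5.7,fy=5.7,interpolation=cv2.INTER_CUBIC)
cv2.imwrite('pics/w4c.png',A[:,:,::-1]);print(A.shape)
```

```text
(570, 798, 3)
```

View pics/w4c.png

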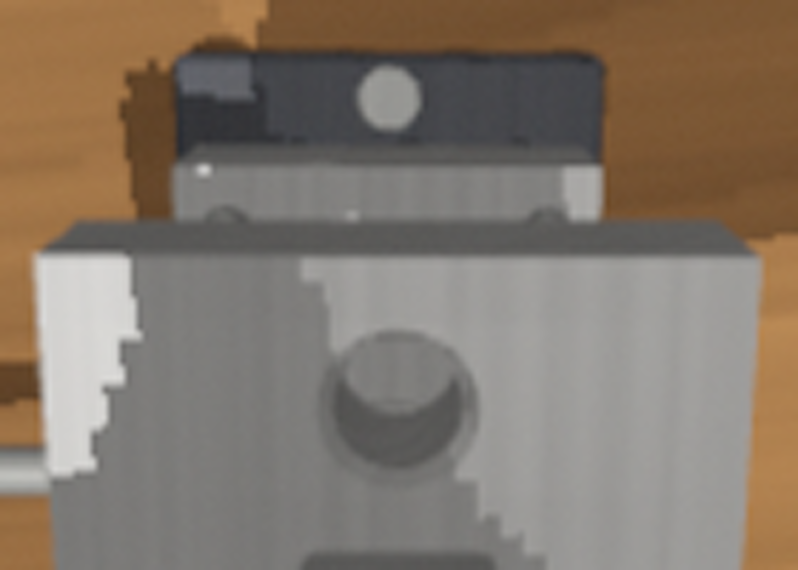

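Run:
```python
from h import *
c=load('w4')
def m(p,z): return ray(c,(p[0]+.5)/5.7+185-.5,(p[1]+.5)/5.7+105-.5,z)
M1,M2=m((173,165),.046),m((603,163),.046);print('mould',M1,M2,np.linalg.norm(M1-M2))
d=M2-M1;yaw=np.degrees(np.arctan2(-d[0],d[1]));print(yaw+180 if yaw<-90 else yaw)
r=np.radians(-6.2);x=np.array([np.cos(r),np.sin(r)]);print('mould centre from far edge',((M1+M2)/2)[:2]+.05*x)
for zt in(.1544,.152):
  T1,T2,H=m((34,255),zt),m((760,255),zt),m((398,407),zt)
  d=T2-T1;print(zt,'plate',T1,T2,np.linalg.norm(d),np.degrees(np.arctan2(-d[0],d[1])),'hole',H)
  print(' centre',((T1+T2)/2)[:2]+.05*x,H[:2]+.036*x)
p=[.5208,.1176];print('tcp',p)
```

```text
mould [0.46830787 0.09008884 0.046     ] [0.4746173 0.1537762 0.046    ] 0.0639991392255428
-5.657757967362686
mould centre from far edge [0.52117013 0.11653255]
0.1544 plate [0.46545781 0.09195876 0.1544    ] [0.47207331 0.15585658 0.1544    ] 0.06423936643536841 -5.910913071987783 hole [0.48251906 0.12259029 0.1544    ]
 centre [0.51847311 0.1185077 ] [0.51830849 0.11870232]
0.152 plate [0.46576733 0.09141259 0.152     ] [0.47248646 0.1563113  0.152     ] 0.06524560400044939 -5.910913071987768 hole [0.48309582 0.12252394 0.152     ]
 centre [0.51883444 0.11846198] [0.51888526 0.11863596]
tcp [0.5208, 0.1176]
```

Relative pose of plate and mould is known to about 1 mm, and the taper gives 3–4 mm of capture. Target TCP (0.5233, 0.1152), a=84.

Request:
carry_out(
  steps="0.02 -0.002 0.003 0.1 -0.5 0.1 0.005;0.04 -0.002 0.003 0.1 -0.5 0.1 0.005;0.058 -0.002 0.003 0.1 -0.5 0.1 0.005;0.058 -0.002 0.003 0.1 -0.5 0.1 0.005;0.058 -0.002 0.003 0.1 -0.5 0.1 0.005",
)

```text
time: 8.7
tcp_pos: [0.5235, 0.1124, 0.1293]
ee_rot: [[-0.0, 0.11, 0.994], [-0.001, 0.994, -0.11], [-1.0, -0.001, -0.0]]
contact_force: [0.0, -0.5, -3.5]
width: 0.0164
```

Run:
```python
from h import *
go(.5233,.1152,.124,84)
```

```text
t 8.7 tcp [0.5235 0.1124 0.1293] a 83.68 F [ 0.  -0.5 -3.5] w 0.016397896003014063
row [ 0.0053  0.0028 -0.0005] [-0.32 -0.02  0.08]
```

Request:
carry_out(
  steps="0.004 0.003 -0.0005 -0.3 0 0 0.005;0.004 0.003 -0.0005 -0.3 0 0 0.005;0.004 0.003 -0.0005 -0.3 0 0 0.005",
)

```text
time: 9.0
tcp_pos: [0.5237, 0.1155, 0.126]
ee_rot: [[0.001, 0.105, 0.994], [-0.001, 0.994, -0.105], [-1.0, -0.001, 0.001]]
contact_force: [-0.2, -0.6, -4.0]
width: 0.0165
```

Run:
```python
from h import *
go(.5233,.1152,.124,84);go(.5233,.1152,.124,84)
```

```text
t 9.0 tcp [0.5237 0.1155 0.126 ] a 83.97 F [-0.2 -0.6 -4. ] w 0.016490909613769554
row [ 0.002  -0.0004 -0.0004] [-0.03  0.04  0.06]
t 9.0 tcp [0.5237 0.1155 0.126 ] a 83.97 F [-0.2 -0.6 -4. ] w 0.016490909613769554
row [ 0.002  -0.0004 -0.0004] [-0.03  0.04  0.06]
```

Request:
carry_out(
  steps="0.003 0 -0.0005 0 0 0 0.005;0.006 0 -0.0005 0 0 0 0.005;0.009 0 -0.0005 0 0 0 0.005;0.012 0 -0.0005 0 0 0 0.005;0.012 0 -0.0005 0 0 0 0.005",
)

```text
time: 9.5
tcp_pos: [0.5228, 0.1155, 0.1133]
ee_rot: [[-0.0, 0.105, 0.994], [-0.001, 0.994, -0.105], [-1.0, -0.001, -0.0]]
contact_force: [0.0, -0.0, -3.4]
width: 0.0164
```

Run:
```python
from h import *
go(.5233,.1152,.106,84)
c=snap('side','d5');cv2.imwrite('pics/d5.png',cv2.resize(c['img'][180:320,170:330],(800,600)[:2],interpolation=cv2.INTER_CUBIC)[:,:,::-1])
```

```text
t 9.5 tcp [0.5228 0.1155 0.1133] a 83.98 F [ 0.  -0.  -3.4] w 0.016398424600222172
row [ 0.0073 -0.0002  0.0005] [-0.02 -0.02  0.08]
```

The underside is now about 0.0595, below the dowel tips, with no contact force. Continue.

Request:
carry_out(
  steps="0.002 0 0.0005 0 0 0 0.005;0.004 0 0.0005 0 0 0 0.005;0.006 0 0.0005 0 0 0 0.005;0.008 0 0.0005 0 0 0 0.005;0.008 0 0.0005 0 0 0 0.005",
)

```text
time: 10.05
tcp_pos: [0.5235, 0.1154, 0.1059]
ee_rot: [[0.0, 0.105, 0.994], [-0.001, 0.994, -0.105], [-1.0, -0.001, 0.0]]
contact_force: [-1.0, -0.0, -0.8]
width: 0.0163
```

Run:
```python
from h import *
go(.5233,.1152,.105,84)
```

```text
t 10.05 tcp [0.5235 0.1154 0.1059] a 83.98 F [-1.  -0.  -0.8] w 0.016319352671325903
row [ 0.0009 -0.0003 -0.0002] [-0.02  0.01  0.07]
```

On the lifters. Settle 1 mm more, release, and rise.

Request:
carry_out(
  steps="0.0015 0 0 0 0 0 0.005;0.0015 0 0 0 0 0 0.005;0.001 0 0 0 0 0 0.03;0.001 0 0 0 0 0 0.045;0.001 0 0 0 0 0 0.045",
)

```text
time: 10.55
tcp_pos: [0.5239, 0.1155, 0.1049]
ee_rot: [[0.001, 0.105, 0.994], [-0.001, 0.994, -0.105], [-1.0, -0.001, 0.001]]
contact_force: [0.7, 0.2, -0.6]
width: 0.0448
```

Request:
carry_out(
  steps="-0.01 0 0 0 0 0 0.045;-0.03 0 0 0 0 0 0.05;-0.06 0 0 0 0 0 0.05;-0.1 0 0 0 0 0 0.05;-0.1 0 0 0 0 0 0.05",
)

```text
time: 11.05
tcp_pos: [0.5275, 0.1164, 0.2109]
ee_rot: [[0.011, 0.105, 0.994], [0.001, 0.994, -0.105], [-1.0, 0.002, 0.011]]
contact_force: [1.3, 0.3, -0.1]
width: 0.0501
```

Run:
```python
from h import *
go(.5214-.122*.108,.1155-.122*.994,.2,-6.2)
c=snap('side','d6');w=snap('wrist','w6')
cv2.imwrite('pics/d6.png',np.hstack([cv2.resize(c['img'][200:320,180:290],(0,0),fx=4,fy=4,interpolation=cv2.INTER_CUBIC),cv2.resize(w['img'][40:280,160:340],(360,480))])[:,:,::-1])
```

```text
t 11.05 tcp [0.5275 0.1164 0.2109] a 83.98 F [ 1.3  0.3 -0.1] w 0.05014701825131057
row [ 0.0105 -0.1236 -0.0064] [90.18  0.39 -0.61]
```

View pics/d6.png

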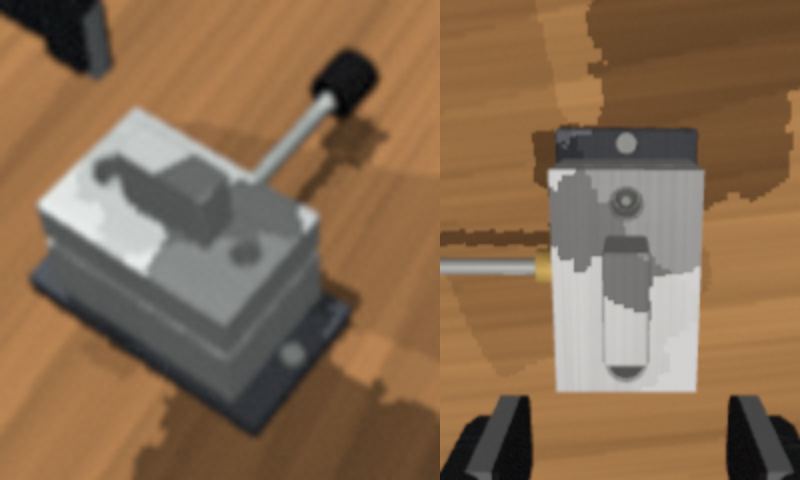

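Top half sits evenly with the small dowel showing in its hole at (627,202) in the inset; the knob is out at (345,80). Now to the knob.

Request:
carry_out(
  steps="0.01 -0.124 -0.006 90 0 0 0.05;0.01 -0.124 -0.006 90 0 0 0.05;0.01 -0.124 -0.006 90 0 0 0.05;0.01 -0.124 -0.006 90 0 0 0.05;0.01 -0.124 -0.006 90 0 0 0.05",
)

```text
time: 11.65
tcp_pos: [0.5046, -0.0079, 0.1952]
ee_rot: [[-0.001, 0.76, 0.65], [0.0, 0.65, -0.76], [-1.0, -0.0, -0.001]]
contact_force: [-0.1, 0.5, 0.8]
width: 0.0501
```

Run:
```python
from h import *
go(.509,-.005,.15,-6)
```

```text
t 11.65 tcp [ 0.5046 -0.0079  0.1952] a 40.52 F [-0.1  0.5  0.8] w 0.05011313644862419
row [0.0452 0.0053 0.0007] [ 4.652e+01 -2.000e-02  4.000e-02]
```

Request:
carry_out(
  steps="0.01 0.005 0.001 46.5 0 0 0.05;0.02 0.005 0.001 46.5 0 0 0.05;0.03 0.005 0.001 46.5 0 0 0.05;0.035 0.005 0.001 46.5 0 0 0.05;0.04 0.005 0.001 46.5 0 0 0.05",
)

```text
time: 12.15
tcp_pos: [0.5077, -0.0054, 0.1534]
ee_rot: [[-0.004, 0.999, -0.04], [0.0, -0.04, -0.999], [-1.0, -0.004, 0.0]]
contact_force: [-0.8, -0.1, -0.3]
width: 0.0501
```

Request:
carry_out(
  steps="0 0 0 8 0 0 0.05;0 0 0 8 0 0 0.05",
)

```text
time: 12.35
tcp_pos: [0.5062, -0.0054, 0.1519]
ee_rot: [[-0.007, 0.984, -0.179], [0.0, -0.179, -0.984], [-1.0, -0.007, 0.001]]
contact_force: [-0.6, -0.7, 1.0]
width: 0.05
```

Run:
```python
from h import *
go(.509,-.005,.040,-6)
```

```text
t 12.35 tcp [ 0.5062 -0.0054  0.1519] a -10.3 F [-0.6 -0.7  1. ] w 0.05003292112434431
row [ 0.1118  0.0035 -0.001 ] [-4.3   0.06  0.42]
```

Request:
carry_out(
  steps="0.04 0.0035 -0.001 -4.3 0 0.4 0.05;0.08 0.0035 -0.001 -4.3 0 0.4 0.05;0.1 0.0035 -0.001 -4.3 0 0.4 0.05;0.11 0.0035 -0.001 -4.3 0 0.4 0.05;0.11 0.0035 -0.001 -4.3 0 0.4 0.05",
)

```text
time: 12.85
tcp_pos: [0.5077, -0.005, 0.0405]
ee_rot: [[-0.004, 0.995, -0.103], [-0.001, -0.103, -0.995], [-1.0, -0.004, 0.001]]
contact_force: [0.2, 0.3, -0.1]
width: 0.0499
```

Run:
```python
from h import *
go(.509,-.005,.040,-6)
```

```text
t 12.85 tcp [ 0.5077 -0.005   0.0405] a -5.91 F [ 0.2  0.3 -0.1] w 0.04992405167448594
row [ 0.0005  0.0013 -0.0002] [0.09 0.07 0.21]
```

Request:
carry_out(
  steps="0 0.001 0 0 0 0 0.015;0 0.001 0 0 0 0 0.015;0 0.001 0 0 0 0 0.015;0 0.001 0 0 0 0 0.015;0 0.001 0 0 0 0 0.015",
  squeeze=50,
)

```text
time: 13.35
tcp_pos: [0.5092, -0.0051, 0.0416]
ee_rot: [[-0.002, 0.995, -0.103], [-0.001, -0.103, -0.995], [-1.0, -0.002, 0.001]]
contact_force: [-2.7, -0.0, 6.3]
width: 0.0245
```

Request:
carry_out(
  steps="0 0 -0.008 0 0 0 0.015;0 0 -0.016 0 0 0 0.015;0 0 -0.024 0 0 0 0.015;0 0 -0.03 0 0 0 0.015;0 0 -0.034 0 0 0 0.015",
)

```text
time: 13.85
tcp_pos: [0.5124, 0.0251, 0.0418]
ee_rot: [[-0.003, 0.995, -0.104], [-0.012, -0.104, -0.995], [-1.0, -0.001, 0.012]]
contact_force: [-2.6, -20.4, 3.8]
width: 0.0245
```

Request:
carry_out(
  steps="0 0 -0.003 0 0 0 0.015;0 0 -0.003 0 0 0 0.015",
)

```text
time: 14.05
tcp_pos: [0.5123, 0.025, 0.0419]
ee_rot: [[-0.003, 0.994, -0.105], [-0.02, -0.105, -0.994], [-1.0, -0.001, 0.02]]
contact_force: [-1.6, -11.5, 2.0]
width: 0.0244
```

30.2 mm travel, firmly against the home stop. Release while holding position, then rise.

Request:
carry_out(
  steps="0 0 0 0 0 0 0.015;0 0 0 0 0 0 0.045;0 0 0 0 0 0 0.045;0 0 0 0 0 0 0.045;-0.01 0 0 0 0 0 0.045",
)

```text
time: 14.55
tcp_pos: [0.5115, 0.0255, 0.0513]
ee_rot: [[-0.005, 0.995, -0.105], [-0.02, -0.105, -0.994], [-1.0, -0.003, 0.02]]
contact_force: [-0.3, -0.2, -0.5]
width: 0.0448
```

Request:
carry_out(
  steps="-0.03 0 0.001 0 0 0 0.045;-0.07 0 0.002 0 0 0 0.03;-0.12 0 0.004 0 0 0 0;-0.16 0 0.004 0 0 0 0;-0.16 0 0.004 0 0 0 0",
)

```text
time: 15.05
tcp_pos: [0.516, 0.0252, 0.2184]
ee_rot: [[0.008, 0.994, -0.105], [-0.019, -0.104, -0.994], [-1.0, 0.01, 0.018]]
contact_force: [1.7, -0.6, 0.9]
width: 0.0
```

Run:
```python
from h import *
go(.5214,.116,.19,84)
w=snap('wrist','w7');c=snap('side','d7')
cv2.imwrite('pics/d7.png',np.hstack([cv2.resize(c['img'][200:320,180:290],(0,0),fx=4,fy=4,interpolation=cv2.INTER_CUBIC),cv2.resize(w['img'][0:240,160:340],(360,480))])[:,:,::-1])
print(proj(w,[.5115,.024,.036]))
```

```text
t 15.05 tcp [0.516  0.0252 0.2184] a -5.99 F [ 1.7 -0.6  0.9] w 1.906272837551964e-05
row [ 0.0267 -0.0044 -0.0913] [-89.99   1.26   0.38]
[[248.88892394 175.12358111]]
```

View pics/d7.png

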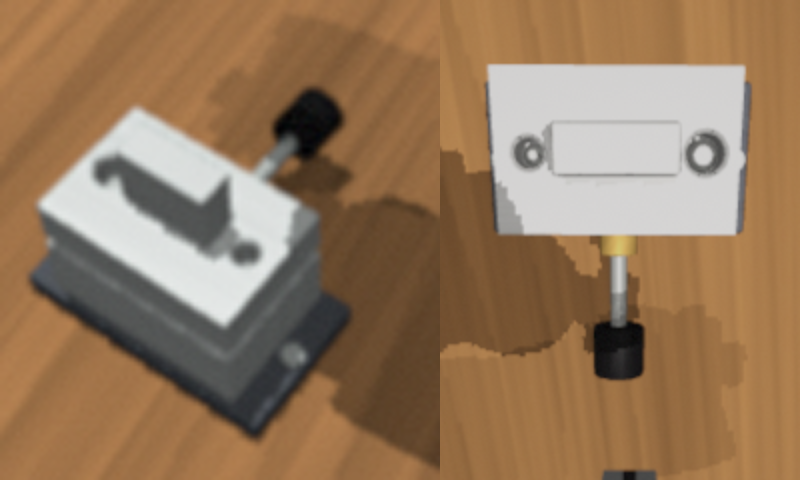

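Big dowel in the big hole, both holes seated. Knob at inset (619,350), i.e. pixel (249.5,175) against the home prediction (248.9,175.1). Now above the rib with closed fingers.

Run:
```python
from h import *
go(.5214,.116,.16,-6)
```

```text
t 15.15 tcp [0.5128 0.025  0.2131] a -5.99 F [-0.4  0.3 -0.4] w 0.0002323821231768222
row [ 0.0512 -0.001  -0.0925] [ 0.01  1.13 -0.03]
```

Request:
carry_out(
  steps="0.02 -0.004 -0.045 0 0.5 1.2 0;0.04 -0.004 -0.091 0 0.5 1.2 0;0.058 -0.004 -0.091 0 0.5 1.2 0;0.058 -0.004 -0.091 0 0.5 1.2 0;0.058 -0.004 -0.091 0 0.5 1.2 0",
)

```text
time: 15.65
tcp_pos: [0.5168, 0.1143, 0.152]
ee_rot: [[0.017, 0.994, -0.104], [-0.014, -0.104, -0.994], [-1.0, 0.018, 0.012]]
contact_force: [0.2, 0.6, 0.2]
width: 0.0002
```

Run:
```python
from h import *
go(.5214,.116,.14,-6)
```

```text
t 15.65 tcp [0.5168 0.1143 0.152 ] a -5.97 F [0.2 0.6 0.2] w 0.0002482231344971884
row [ 0.0121  0.0042 -0.0023] [ 0.02  0.71 -1.03]
```

Request:
carry_out(
  steps="0.006 0.004 -0.002 0 0.7 -1 0;0.012 0.004 -0.002 0 0.7 -1 0;0.012 0.004 -0.002 0 0.7 -1 0",
)

```text
time: 15.95
tcp_pos: [0.5212, 0.1148, 0.1395]
ee_rot: [[-0.001, 0.994, -0.106], [-0.0, -0.106, -0.994], [-1.0, -0.001, 0.0]]
contact_force: [-0.8, -0.3, 0.6]
width: 0.0001
```

Run:
```python
from h import *
go(.5214,.116,.13,-6)
```

```text
t 15.95 tcp [0.5212 0.1148 0.1395] a -6.07 F [-0.8 -0.3  0.6] w 8.674914901285992e-05
row [ 0.0095  0.0001 -0.0012] [-0.07  0.03  0.03]
```

Request:
carry_out(
  steps="0.004 0 -0.001 0 0 0 0;0.008 0 -0.001 0 0 0 0;0.011 0 -0.001 0 0 0 0;0.013 0 -0.001 0 0 0 0;0.015 0 -0.001 0 0 0 0",
)

```text
time: 16.45
tcp_pos: [0.5214, 0.1157, 0.1253]
ee_rot: [[0.0, 0.994, -0.106], [-0.001, -0.106, -0.994], [-1.0, 0.0, 0.001]]
contact_force: [-2.0, -1.3, 9.4]
width: -0.0003
```

Run:
```python
from h import *
go(.5214,.116,.124,-6)
```

```text
t 16.45 tcp [0.5214 0.1157 0.1253] a -6.07 F [-2.  -1.3  9.4] w -0.00025599884420066316
row [ 0.0013 -0.0001 -0.0003] [-0.07  0.04 -0.03]
```

Request:
carry_out(
  steps="0.002 0 0 0 0 0 0;0.004 0 0 0 0 0 0;0.006 0 0 0 0 0 0;0.006 0 0 0 0 0 0;0.006 0 0 0 0 0 0",
)

```text
time: 16.95
tcp_pos: [0.5215, 0.1157, 0.1239]
ee_rot: [[0.003, 0.994, -0.106], [-0.0, -0.106, -0.994], [-1.0, 0.003, -0.0]]
contact_force: [-9.3, -2.5, 32.0]
width: 0.0005
```

Run:
```python
from h import *
go(.5214,.116,.124,-6)
```

```text
t 16.95 tcp [0.5215 0.1157 0.1239] a -6.06 F [-9.3 -2.5 32. ] w 0.0005319513614766987
row [-0.0001 -0.0001 -0.0003] [-0.06 -0.   -0.2 ]
```

Hard stop at TCP 0.1239 (flush expected at 0.124), 32 N. Ease to a moderate steady push and check that it holds.

Request:
carry_out(
  steps="0.004 0.001 0 0 0 0 0;0.004 0.001 0 0 0 0 0;0.004 0.001 0 0 0 0 0;0.004 0.001 0 0 0 0 0;0.004 0.001 0 0 0 0 0",
)

```text
time: 17.45
tcp_pos: [0.5214, 0.1157, 0.1239]
ee_rot: [[0.004, 0.994, -0.105], [0.0, -0.105, -0.994], [-1.0, 0.004, -0.001]]
contact_force: [-10.9, -1.5, 29.4]
width: -0.0
```

Run:
```python
from h import *
for k in range(4): capture('side'); s=state(); print(s['time'],s['tcp_pos'],s['contact_force'])
c=snap('side','d8');w=snap('scene','s8');
cv2.imwrite('pics/d8.png',np.hstack([cv2.resize(c['img'][200:320,180:290],(0,0),fx=4,fy=4,interpolation=cv2.INTER_CUBIC),cv2.resize(w['img'][160:280,260:350],(360,480))])[:,:,::-1])
```

```text
17.5 [0.52146263 0.11565985 0.12391808] [-10.11947337  -1.27443889  29.25556504]
17.55 [0.52147682 0.11568768 0.12392345] [-9.59418205 -1.99807622 29.25059112]
17.6 [0.52147508 0.11567646 0.12392983] [-10.87078225  -0.87038209  30.35884424]
17.65 [0.52147203 0.11567552 0.12394413] [-10.95619856  -1.5713588   30.46684733]
```

View pics/d8.png

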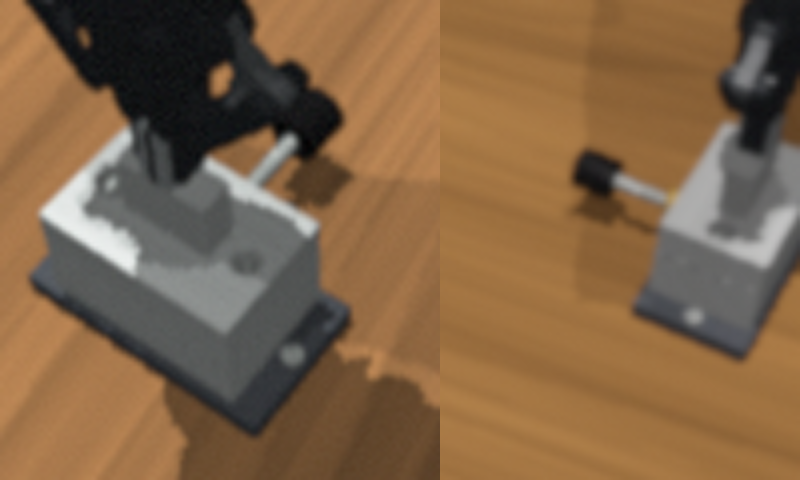

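The parting gap is gone, the knob is home, and the push holds steady at about 30 N. Handing in.

```bash
python3 -c "
from h import *
print(job_done())"
```

```text
the job is handed in; nothing more can be done
None
```

The mould is closed and was handed in with the arm still holding it pressed shut, after about 18 s of the 67 s allowed.

- **Knob out:** I pulled it 30 mm to its end stop, and a later picture showed it had stayed out.
- **Top half on:** I set it on the dowels with the big hole on the big dowel. It went on with no jamming force, and pictures showed it sitting evenly on the lifters.
- **Knob home:** I pushed it back 30.2 mm to its stop. In the wrist picture it was within 1 pixel of the predicted home position.
- **Pressed shut:** The last height read 0.1239 m against 0.124 m expected for flush, with the parting gap gone in the side view. The downward push was steady at about 30 N over the last 0.2 s.

**Off ideal:** The push carried a sideways force of about 10 N, and fingertip positions drifted 2 to 4 mm between moves; I corrected the drift each time. The push is more than the roughly 11 N needed. It is applied with the closed fingertips, not the gripper's body.

**Not checked:** I never touched the jar, block or hammer, but I took no final picture to confirm they had not moved.

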